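Close the storage well of a mineral display plinth with its sprung hatch panel

ROBOT

A 6-joint arm with a two-finger parallel gripper is mounted at the origin on the work surface. World frame = base frame: x ahead of the robot, y to its left, z up, the work surface at z = 0. Lengths are in mm, angles in rad, forces in N, time in s.
With the tool pointing down it reaches from about 275 to 825 mm from the base axis. Payload 4.9 kg.
Tool frame: the origin (TCP) lies at the very end of the fingers, on their centre line; the grasp point (between the pads) lies 19 mm behind it; z points along the fingers, y is the direction in which the jaws open and shut (so a half turn about z gives the same grasp; the last joint's range is limited). The gripper opens to 85 mm and grips with 20 to 120 N. Pads are 22 mm wide; open, the fingers measure 114 mm over their backs; the gripper's body (76 mm by 85 mm) begins 54 mm behind the grasp point. The pads swing forward as they close: fully open they stand 13 mm farther back than shut.
Start: joints at [1.2, 0.326, -0.193, 1.052, 0, 1.437], TCP at [129.019, 534.67, 208.681] pointing down, gripper open.
Joint ranges: [-2.65, 2.65], [-0.97, 1.79], [-1.3, 1.35], [-1.93, 2.1], [-1.47, 1.37], [-3.14, 3.14]. Speed limits (rad/s): [2.57, 2.57, 3.14, 3.14, 3.14, 3.14].

INTERFACE

Orientations are given as [roll, pitch, yaw] about the fixed x, y, z axes, in that order (R = Rz(yaw) Ry(pitch) Rx(roll)).
In Python, from bench import bot, solve_ik, imaging gives the robot as it stands. Calls block until the motion is done:
- bot.move_ptp(position, orientation): joint-space move of the TCP to a pose.
- bot.movel(position, rot=None, max_speed=150, threshold=None): straight line of the TCP; rot=None keeps the orientation; max_speed is the mean speed in mm/s. With threshold (N) it stops when the force on the tool has changed by that much, and returns True; else False.
- bot.move_j(angles): joint-space move.
- bot.grip(opening, effort=None): opening from 0.0 (shut) to 1.0 (fully open); effort is the grip in N (None keeps the last); returns when the fingers have stopped.
- bot.dwell(seconds).
- solve_ik(position, orientation): joint angles nearest the present ones, or None.
- bot.get_state(): the state.
- imaging.capture(name): name is "scene" or "top"; returns the picture (480x640x3 uint8, blue, green, red); there is no depth.
- imaging.camera_model(name): a dict with "K" (3x3 intrinsics, pixels), "position" and "rotation" of the camera in the world. Camera axes: x right, y up, looking along -z (the intrinsics and any distortion apply to the point x, -y, -z); pixel columns grow to the right and rows downward; lengths in mm; the calibration is good to about 2 mm. A picture is of the moment at which its call begins. camera_model takes no time and is no camera call.
A pose or a line that the arm cannot do raises bot.IKError and nothing moves.
- bot.sign_off(): hands the job in, once; it reports no verdict.
The state is a dict: "t": time; "qpos": joint angles; "joint_velocities": joint speeds; "effort": joint torques, N m; "tcp_pos": TCP position; "orientation": TCP orientation; "contact_force": force on the tool from outside, world axes, zero at the start; "wrist_torque": the same for the moment, N m; "opening": opening from 0.0 (shut) to 1.0 (fully open).
Only numpy, scipy, OpenCV 4.12 (cv2) and the standard library are available. Lean on these libraries where they do the work, as an engineer would, in place of code of your own. Each camera call takes 0.05 s, during which the arm holds its last target. There are 200 camera calls.

TASK

Close the white display plinth with its blue hatch panel. The panel is longer than the opening: tilt it, tuck one end under the rim at the orange-marked end against the spring clip there, press the clip back gently until the other end can be let down past the opposite rim, and press it lightly down so that it lies flat on the ledges under both rims, then let go. Do not force it: never push or knock hard against the plinth with the panel or the gripper, and leave the stones, the bowl and the specimen boxes where they are.

Things in the scene. Friction and masses are not known exactly. Their poses are not given: they have to be found in the camera images.
- plinth: White display plinth, fixed, 244 x 160 mm, with a grey metal rim insert, top 70 mm above the table. Origin: centre of its underside; x along its length towards the orange mark, z up. The insert (lips, ledges, stops, clip: one locked unit) may sit up to 6 mm off centre either way along x. Neither this pose nor the plinth's points show that: find it by feel.
- well (a point): Centre of the plinth's opening, at the height of the ledge tops: 46 mm above the plinth's underside. The opening is 150 mm long (x, between the end lips) and 124 mm wide (y), with plain side walls. The two ledges reach 14 mm into the opening from below the lips; slot between ledge and lip 18 mm high. Below is a well with specimen boxes, open down to 6 mm above the table.
- sprung_lip (a point): Edge of the plinth's +x lip (if the insert is centred), at its top; lip 6 mm thick, orange mark on it. Under it a spring clip, 70 mm wide, 2 to 16 mm above the ledge, face 3 mm in from the lip's edge. It gives at 2.1 N plus 0.7 N per mm. After 12 mm (10.5 N) the panel meets hard stops. The panel's other end clears the plain lip only with the clip pressed 9 to 12 mm (8.4 to 10.5 N).
- plain_lip (a point): Edge of the plinth's -x lip (if the insert is centred), at its top; lip 6 mm thick. The slot under it is only 6 mm deep and ends in a hard stop. The clip pushes the lowered panel home against this stop, so that it ends 6 mm under each lip. Clip and stop together pinch the panel hard enough to hold it up in the slot: let go above the ledges it stays there, so press it down on both ledges first.
- panel: Blue hatch panel, 162 mm (x) by 110 mm (y), 6 mm thick, about 0.28 kg, both ends alike. It starts lying flat on the table. Origin: centre of its underside, z up through the panel. In its middle stands a steel grip, 12 mm thick (x) by 50 mm wide (y), its top 52 mm above the underside of the panel, fixed to the panel.
- end_a (a point): Middle of the lower edge of the panel's +x end, 81 mm from its origin.
- end_b (a point): Middle of the lower edge of the panel's -x end, 81 mm from its origin.
- citrine: Bystander: yellow crystal cluster, 84 mm across, about 80 mm high. Origin: centre of its underside.
- amethyst: Bystander: violet crystal cluster, 72 mm across, about 65 mm high. Origin: centre of its underside.
- geode: Bystander: pale blue half geode, 100 mm across, 50 mm high. Origin: centre of its underside.
- tower: Bystander: pink pointed crystal, 36 mm across, 100 mm high. Origin: centre of its underside.
- malachite: Bystander: green stone, 72 mm across, 33 mm high. Origin: centre of its underside.
- bowl: Bystander: white bowl, 100 mm across, 40 mm high. Origin: centre of its underside.
- box_red: Bystander: specimen box with a red stone, 46 x 60 mm, 29 mm high, standing on the floor of the plinth's well. Origin: centre of its underside.
- box_green: Bystander: specimen box with a green stone, 46 x 60 mm, 29 mm high, standing on the floor of the plinth's well. Origin: centre of its underside.
There are look-alikes about, which are no part of the job. What is meant by the panel is not pink, and is the larger of those in its own colour.

How it is judged (in metres and radians):
On the way:
1. the tilted panel has one end in under the plinth's orange-marked rim (((z of end_a in the frame of plinth between 0.04 and 0.063 m and x of end_a in the frame of plinth between 0.066 and 0.1 m and angle between panel's own z axis and vertical above 0.06 rad) or (z of end_b in the frame of plinth between 0.04 and 0.063 m and x of end_b in the frame of plinth between 0.066 and 0.1 m and angle between panel's own z axis and vertical above 0.06 rad))), for 0.1 s.
At the end, for the whole second after the job is handed in: The panel lies flat (within 0.03 rad) at rest on both ledges inside the plinth, under both rims: its underside is 46 mm (within 2 mm) above the plinth's underside and its centre is within 9 mm along and 10 mm across of the plinth's centre (angle between panel's own z axis and vertical below 0.03 rad and z of panel in the frame of plinth between 0.044 and 0.048 m and x of panel in the frame of plinth between -0.009 and 0.009 m and y of panel in the frame of plinth between -0.01 and 0.01 m and linear speed of panel below 0.01 m/s and angular speed of panel below 0.05 rad/s); the robot touches nothing.
It fails at once if the panel is forced against the plinth (more than 25 N) (contact force between panel and plinth above 25 N).
It fails at once if the plinth is struck or pushed with the robot (more than 15 N) (contact force between the arm and plinth above 15 N).
It fails at once if a stone, the bowl or a specimen box is disturbed (moved by more than 20 mm) (distance of any of citrine, amethyst, geode, tower, malachite, bowl, box_red, box_green from where it was at the start of the episode above 0.02 m).
It also fails if it takes over 72 s, if anything falls off the work surface, if the arm or the gripper's body presses on something with over 40 N, if the wrist force passes 120 N, or if a joint passes its speed limit or range.

## Working session

There is one attempt and no reset: what is moved stays moved. The work goes in short steps, each a Python script; the robot and the scene stay as the last script left them, time stands still between calls to the robot, and variables do not carry over. Pictures are saved under pics/ and viewed, about 8 in all and at most 12, crops included, and the job is handed in when it is done.

```bash
ls; mkdir -p pics
python3 - <<'E'
from bench import bot, imaging
import cv2
for n in("scene","top"):
    im=imaging.capture(n); cv2.imwrite(f"pics/{n}0.png",im)
    m=imaging.camera_model(n); print(n,m)
s=bot.get_state(); print(s)
E
```

```text
pics
scene {'K': array([[524.24622167,   0.        , 322.86234767],
       [  0.        , 524.24622167, 240.83227291],
       [  0.        ,   0.        ,   1.        ]]), 'position': array([1328.97726878, -593.69543251,  747.76080595]), 'rotation': array([ 0.95803448, -0.02034228,  0.94822564])}
top {'K': array([[465.56605347,   0.        , 319.21968965],
       [  0.        , 465.56605347, 232.49460667],
       [  0.        ,   0.        ,   1.        ]]), 'position': array([3.37614479e+02, 2.70357810e-01, 1.20519560e+03]), 'rotation': array([ 1.86561127e-01,  1.38105528e-03, -1.57105072e+00])}
{'t': 0.1, 'qpos': array([ 1.19978165e+00,  3.26906713e-01, -1.93474269e-01,  1.05197513e+00,
        5.50547282e-06,  1.43659148e+00]), 'joint_velocities': array([-0.00056273, -0.00226343,  0.00287369,  0.00059974,  0.00104708,
       -0.00123137]), 'effort': array([ 1.22034377e-03, -4.44240940e+01,  2.63037336e+01,  7.88722333e-03,
       -8.30184331e-05, -2.20519308e-05]), 'tcp_pos': array([128.82271436, 534.14258476, 207.96367753]), 'orientation': array([-3.14004763e+00, -2.14158729e-04,  2.90478266e+00]), 'contact_force': array([-0.43758321,  0.5624838 , -0.76519413]), 'wrist_torque': array([-0.03611746, -0.03773106,  0.01307188]), 'opening': 0.9991312876411076}
```

View pics/scene0.png

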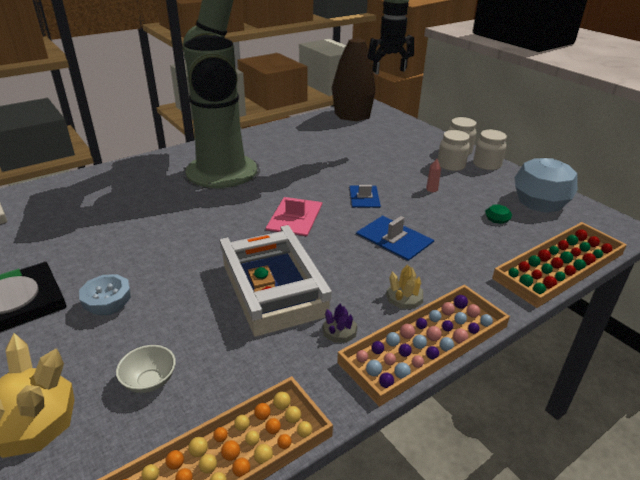

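View pics/top0.png

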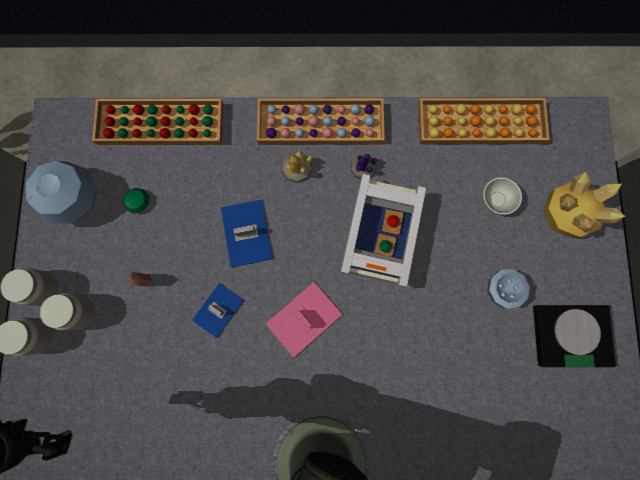

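```bash
cat > h.py <<'E'
import numpy as np, cv2
from scipy.spatial.transform import Rotation as R
from bench import bot, imaging, solve_ik
def ray(n,uv):
    m=imaging.camera_model(n); K=m["K"]
    d=np.linalg.inv(K)@[uv[0],uv[1],1.]
    return m["position"], R.from_euler('xyz',m["rotation"]).apply([d[0],-d[1],-d[2]])
def onz(n,uv,z):
    p,d=ray(n,uv); return p+d*(z-p[2])/d[2]
def proj(n,P):
    m=imaging.camera_model(n); c=R.from_euler('xyz',m["rotation"]).inv().apply(np.asarray(P)-m["position"])
    q=m["K"]@[c[0],-c[1],-c[2]]; return q[:2]/q[2]
def tri(uvs,uvt):
    (a,d),(b,e)=ray("scene",uvs),ray("top",uvt)
    d=d/np.linalg.norm(d);e=e/np.linalg.norm(e)
    s=np.linalg.lstsq(np.c_[d,-e],b-a,rcond=None)[0]
    P,Q=a+s[0]*d,b+s[1]*e; return (P+Q)/2,np.linalg.norm(P-Q)
E
python3 - <<'E'
from h import *
np.set_printoptions(precision=1,suppress=True)
for n in("scene","top"):
    im=cv2.imread(f"pics/{n}0.png"); hsv=cv2.cvtColor(im,cv2.COLOR_BGR2HSV)
    m=cv2.inRange(hsv,(105,150,60),(120,255,255))
    m=cv2.morphologyEx(m,cv2.MORPH_CLOSE,np.ones((15,15)))
    for c in cv2.findContours(m,0,2)[0]:
        if cv2.contourArea(c)<300: continue
        hull=cv2.convexHull(c)
        q=cv2.approxPolyDP(hull,0.04*cv2.arcLength(hull,True),True)[:,0]
        print(n,cv2.contourArea(c),q.tolist(),[onz(n,p,6)[:2] for p in q])
t=cv2.imread("pics/top0.png")[165:295,330:440]; s=cv2.imread("pics/scene0.png")[220:340,205:340]
t=cv2.resize(t,None,fx=3.6,fy=3.6,interpolation=2); s=cv2.resize(s,None,fx=2.9,fy=2.9,interpolation=2)
o=np.zeros((470,800,3),np.uint8); o[:t.shape[0],:t.shape[1]]=t; o[:s.shape[0],400:400+s.shape[1]]=s[:, :400]
cv2.imwrite("pics/c1.png",np.clip(o*1.0,0,255).astype(np.uint8))
E
```

```text
scene 2105.5 [[350, 186], [375, 186], [433, 241], [408, 259], [357, 233]] [array([300.1, 260.2]), array([340.4, 320.8]), array([633.8, 259.9]), array([653.4, 157. ]), array([500.7, 125.3])]
top 1319.0 [[220, 284], [242, 301], [216, 337], [193, 319]] [array([429.5, 256.7]), array([386.2, 198.9]), array([296.6, 261.6]), array([341.1, 321.7])]
top 319.0 [[382, 208], [409, 214], [400, 257], [376, 238]] [array([ 629.9, -164.3]), array([ 613.5, -235.2]), array([ 499.2, -207.7]), array([ 549.2, -146.6])]
top 2417.0 [[261, 200], [271, 258], [231, 266], [221, 208]] [array([651.9, 156.5]), array([496.7, 127. ]), array([475.9, 230.1]), array([630.1, 262. ])]
```

View pics/c1.png

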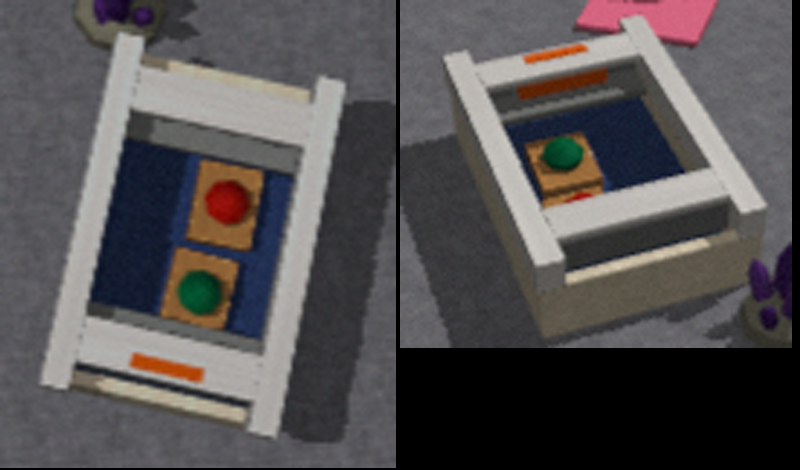

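Run:
```python
from h import *
np.set_printoptions(precision=2,suppress=True)
# corners (crop px -> image px), tri-angulated
T=[(118,35),(345,82),(277,437),(40,383)]; S=[(765,207),(538,268),(445,58),(645,17)]
for t,s in zip(T,S):
    t=np.array(t)/3.6+[330,165]-.36; s=(np.array(s)-[400,0])/2.9+[205,220]-.33
    P,e=tri(s,t); print("tri",P,e,"z70 top",onz("top",t,70)[:2],"scene",onz("scene",s,70)[:2])
im=cv2.imread("pics/top0.png"); g=im.min(2).astype(float)
L,Rr=[],[]
for v in range(182,280):
    row=g[v]; 
    thr=140
    b=[u for u in range(338,432) if row[u]>thr]
    if not b: continue
    for u,side,lst in((b[0],-1,L),(b[-1],1,Rr)):
        a,c=row[u],row[u+side]; lst.append((u+side*(a-thr)/(a-c+1e-9),v))
import itertools
def fit(l,lo,hi):
    W=np.array([onz("top",p,70)[:2] for p in l if lo<=p[1]<=hi])
    for _ in range(4):
        k=np.polyfit(W[:,0],W[:,1],1); r=W[:,1]-np.polyval(k,W[:,0]); W=W[abs(r)<max(2*r.std(),.5)]
    return k,r.std(),len(W),W[:,0].min(),W[:,0].max()
print("left",fit(L,182,265),np.arctan(fit(L,182,265)[0][0])); print("right",fit(Rr,195,280),np.arctan(fit(Rr,195,280)[0][0]))
# orange mark
hsv=cv2.cvtColor(im,cv2.COLOR_BGR2HSV); m=cv2.inRange(hsv,(5,180,150),(14,255,255))[255:285,350:410]
v,u=np.nonzero(m); print("orange",onz("top",(u.mean()+350,v.mean()+255),70),len(u))
# profile along the plinth centre axis, world z=70
k1=fit(L,182,265)[0];k2=fit(Rr,195,280)[0]; k=(k1+k2)/2; th=np.arctan(k[0])
mid=np.array([(np.mean([onz("top",(x/3.6+329.6,y/3.6+164.6),70)[0] for x,y in T])),0]); mid[1]=np.polyval(k,mid[0]); print("centre",mid,th)
for off in(-45,45,-30):
    s=np.arange(-130,131,2.); P=[mid+si*np.array([np.cos(th),np.sin(th)])+off*np.array([-np.sin(th),np.cos(th)]) for si in s]
    q=np.array([proj("top",[*p,70]) for p in P],np.float32)
    val=cv2.remap(im.min(2),q[:,0].copy(),q[:,1].copy(),1).ravel(); print(off,[(int(a),int(b)) for a,b in zip(s,val)if abs(a)>56])
```

```text
tri [ 702.25 -108.09   69.6 ] 0.0889617247409401 z70 top [ 702.15 -108.02] scene [ 702.6  -108.42]
tri [ 667.98 -266.18   69.93] 1.2548661658205575 z70 top [ 667.66 -266.72] scene [ 668.39 -265.69]
tri [ 420.11 -209.21   69.74] 2.557169614796534 z70 top [ 419.5  -210.31] scene [ 421.28 -208.33]
tri [456.89 -49.67  68.93] 2.7439726834576286 z70 top [456.06 -50.79] scene [458.95 -49.34]
left (array([-0.23, 54.06]), np.float64(0.30189686967668694), 79, np.float64(470.85202719110566), np.float64(681.9930670425279)) -0.2261733037916132
right (array([  -0.23, -110.92]), np.float64(0.3124533009912178), 73, np.float64(436.5481993550767), np.float64(645.2645582979545)) -0.2289382325937865
orange [ 466.53 -137.17   70.  ] 63
centre [ 561.45 -158.44] -0.22755621076516
-45 [(-130, 81), (-128, 82), (-126, 69), (-124, 74), (-122, 102), (-120, 141), (-118, 145), (-116, 145), (-114, 129), (-112, 88), (-110, 38), (-108, 56), (-106, 130), (-104, 164), (-102, 167), (-100, 163), (-98, 168), (-96, 168), (-94, 167), (-92, 168), (-90, 170), (-88, 168), (-86, 167), (-84, 168), (-82, 170), (-80, 168), (-78, 
[... 1537 characters left out ...]
 133), (-104, 163), (-102, 167), (-100, 167), (-98, 170), (-96, 171), (-94, 170), (-92, 166), (-90, 167), (-88, 169), (-86, 167), (-84, 168), (-82, 170), (-80, 170), (-78, 168), (-76, 161), (-74, 105), (-72, 90), (-70, 95), (-68, 99), (-66, 93), (-64, 58), (-62, 46), (-60, 49), (-58, 51), (58, 100), (60, 102), (62, 100), (64, 99), (66, 99), (68, 98), (70, 95), (72, 88), (74, 81), (76, 129), (78, 165), (80, 169), (82, 168), (84, 168), (86, 168), (88, 168), (90, 168), (92, 169), (94, 168), (96, 166), (98, 169), (100, 170), (102, 170), (104, 168), (106, 163), (108, 155), (110, 150), (112, 150), (114, 146), (116, 126), (118, 103), (120, 87), (122, 88), (124, 90), (126, 90), (128, 88), (130, 83)]
```

```bash
cat >> h.py <<'E'
C=np.array([561.8,-158.3,0]); PSI=np.pi-0.2276; H=14.
Rp=R.from_euler('z',PSI).as_matrix()
def pose(xa,za,th,y=0,h=H,yaw=0):
    "TCP pose with end a's lower edge at plinth (xa,y,za), tilt th"
    a=np.array([np.cos(th),0,-np.sin(th)]); n=np.array([np.sin(th),0,np.cos(th)])
    O=np.array([xa,y,za])-81*a; t=O+h*n
    Q=Rp@R.from_euler('z',yaw).as_matrix()@np.c_[np.cross(a,n),-a,-n]
    return C+Rp@t, R.from_matrix(Q).as_euler('xyz')
def where(th,h=H):
    "plinth coords of end a's lower edge from the reported TCP"
    s=bot.get_state(); M=Rp.T@R.from_euler('xyz',s["orientation"]).as_matrix()
    t=Rp.T@(s["tcp_pos"]-C); a,n=-M[:,1],-M[:,2]
    return t-h*n+81*a, np.arctan2(-a[2],a[0]), np.arctan2(a[1],a[0])
E
python3 - <<'E'
from h import *
np.set_printoptions(precision=3,suppress=True)
# grip height from two views: brightest greyish blob on panel
c={}
for n,(x0,y0,x1,y1) in dict(scene=(380,210,415,250),top=(230,222,262,244)).items():
    im=cv2.imread(f"pics/{n}0.png"); hsv=cv2.cvtColor(im,cv2.COLOR_BGR2HSV)[y0:y1,x0:x1]
    m=cv2.inRange(hsv,(0,0,110),(180,90,255)); v,u=np.nonzero(m); c[n]=(u.mean()+x0,v.mean()+y0); print(n,c[n],len(u),(u.min()+x0,u.max()+x0,v.min()+y0,v.max()+y0))
print(tri(c["scene"],c["top"]), onz("top",c["top"],52))
for nm,(p,o) in dict(above=([563.7,193.9,130],[np.pi,0,1.767]),grasp=([563.7,193.9,14],[np.pi,0,1.767]),over=pose(60,130,.26),ins=pose(68,50,.26),fin=pose(81,46,0)).items():
    print(nm,np.array(p),np.array(o),solve_ik(p,o))
E
```

```text
scene (np.float64(397.83084577114425), np.float64(224.73134328358208)) 201 (np.int64(380), np.int64(414), np.int64(210), np.int64(242))
top (np.float64(243.73125), np.float64(231.68125)) 160 (np.int64(233), np.int64(257), np.int64(224), np.int64(240))
(array([562.711, 197.807,  37.374]), np.float64(7.784070301919847)) [557.473 192.198  52.   ]
above [563.7 193.9 130. ] [3.142 0.    1.767] [ 0.208  0.471 -0.183  0.917  0.     1.582]
grasp [563.7 193.9  14. ] [3.142 0.    1.767] [ 0.208  0.599 -0.303  0.669  0.     1.582]
over [ 576.1   -161.612  164.353] [2.882 0.    1.343] [-0.424  0.259 -0.449  0.608  0.05   1.38 ]
ins [ 568.306 -159.807   84.353] [2.882 0.    1.343] [-0.428  0.344 -0.571  0.401  0.051  1.377]
fin [ 561.8 -158.3   60. ] [3.142 0.    1.343] [-0.401  0.523 -0.298  0.75   0.     1.397]
```

Run:
```python
from h import *
np.set_printoptions(precision=3,suppress=True)
o=[np.pi,0,1.767]
bot.move_ptp([563.7,193.9,130],o)
print(bot.movel([563.7,193.9,14],threshold=8,max_speed=120)); s=bot.get_state();print(s["t"],s["tcp_pos"],s["contact_force"])
bot.grip(0.0,90); s=bot.get_state();print(s["t"],s["opening"],s["tcp_pos"],s["contact_force"])
bot.movel([563.7,193.9,170]); s=bot.get_state();print(s["t"],s["opening"],s["tcp_pos"],s["contact_force"])
bot.move_ptp(*pose(60,110,.26)); bot.dwell(.2)
s=bot.get_state();print(s["t"],s["opening"],s["tcp_pos"],pose(60,110,.26)[0],where(.26),s["contact_force"],s["wrist_torque"])
a,b=imaging.capture("scene"),imaging.capture("top"); 
o=np.zeros((470,800,3),np.uint8); o[:,:400]=cv2.resize(b[150:309,300:435],(400,470)); o[:,400:]=cv2.resize(a[130:330,190:360],(400,470)); cv2.imwrite("pics/c2.png",o)
```

```text
False
3.225 [564.388 194.114  14.76 ] [ 0.22  -0.762 -0.138]
3.9 0.11463649058530331 [563.836 193.914  14.414] [-2.394 -0.995  5.154]
5.0917 0.11258653882229619 [562.885 193.724 168.814] [-0.052  0.611 -2.302]
6.625 0.1097356137262657 [ 576.577 -160.508  144.401] [ 576.1   -161.612  144.353] (array([ 59.784,  -1.044, 110.048]), np.float64(0.2599944151317631), np.float64(0.0018989189306088054)) [ 0.314  0.948 -3.52 ] [0.128 0.404 0.001]
```

View pics/c2.png

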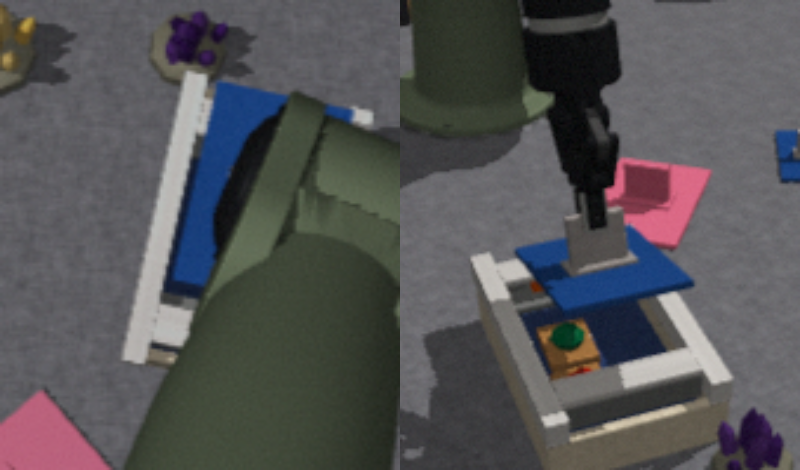

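Run:
```python
from h import *
np.set_printoptions(precision=1,suppress=True)
im=imaging.capture("scene"); hsv=cv2.cvtColor(im,cv2.COLOR_BGR2HSV)
m=cv2.inRange(hsv,(105,150,70),(120,255,255)); m[:200]=0; m[300:]=0; m[:,:215]=0; m[:,340:]=0
m=cv2.morphologyEx(m,cv2.MORPH_OPEN,np.ones((3,3)))
c=max(cv2.findContours(m,0,2)[0],key=cv2.contourArea); h=cv2.convexHull(c); print(cv2.contourArea(c),cv2.approxPolyDP(h,.03*cv2.arcLength(h,True),True)[:,0].tolist())
s=bot.get_state(); M=R.from_euler('xyz',s["orientation"]).as_matrix(); t=s["tcp_pos"]; a,n,l=-M[:,1],-M[:,2],M[:,0]
for d in(0,6):
  for i,j in((1,1),(1,-1),(-1,-1),(-1,1)): print(d,i,j,proj("scene",t-(H-d)*n+81*i*a+55*j*l))
```

```text
803.5 [[312, 248], [265, 261], [251, 251], [286, 227]]
0 1 1 [287. 228.]
0 1 -1 [238.  238.3]
0 -1 -1 [258.7 265. ]
0 -1 1 [313.9 252.3]
6 1 1 [286.7 225.4]
6 1 -1 [237.6 235.7]
6 -1 -1 [258.3 262. ]
6 -1 1 [313.7 249.4]
```

```bash
cat >> h.py <<'E'
def F(k=8):
    f=[];w=[]
    for _ in range(k):
        bot.dwell(.02); s=bot.get_state(); f.append(s["contact_force"]); w.append(s["wrist_torque"])
    return Rp.T@np.mean(f,0), Rp.T@np.mean(w,0), bot.get_state()["t"]
def lin(xa,za,th,v,thr=None,**k):
    p,o=pose(xa,za,th,**k); return bot.movel(p,o,max_speed=v,threshold=thr)
E
python3 - <<'E'
from h import *
np.set_printoptions(precision=2,suppress=True)
T=.26
print(lin(60,51,T,60,5,y=1,yaw=-.002)); f0=F(); print(where(T),f0)
print(lin(86,51,T,12,2.0,y=1,yaw=-.002)); print(where(T),F(),F()[0]-f0[0])
E
```

```text
False
(array([59.55,  0.92, 51.47]), np.float64(0.26096935278906325), np.float64(-0.0018911956424676045)) (array([ 0.  , -0.02, -2.38]), array([-0.01, -0.4 ,  0.01]), 8.0417)
True
(array([77.91,  0.79, 50.97]), np.float64(0.2613578588184595), np.float64(-0.001854032871736621)) (array([-2.56,  0.24, -1.21]), array([0.03, 0.25, 0.01]), 9.6083) [-2.97  0.13  1.17]
```

Run:
```python
from h import *
np.set_printoptions(precision=2,suppress=True)
T=.26; f0=np.array([0,0,-2.38])
for x in (80,82,84,86,87):
    hit=lin(x,51,T,10,6,y=1,yaw=-.002); f,w,t=F(5); print(x,hit,where(T)[0],f-f0,w,t)
    if hit or abs(f[0])>10: break
```

```text
80 False [79.99  0.77 50.88] [-3.83  0.16 -1.22] [-0.    0.53  0.01] 10.1
82 False [81.72  0.83 51.09] [-4.94 -0.63 -1.72] [-0.07  0.84  0.03] 10.5333
84 False [83.21  0.86 51.28] [-5.48 -0.34 -1.7 ] [-0.1   1.05  0.02] 10.9667
86 False [84.67  0.89 51.46] [-6.51 -0.61 -1.72] [-0.11  1.32  0.02] 11.4
87 False [85.4   0.87 51.54] [-6.72 -0.72 -1.86] [-0.14  1.41  0.03] 11.7333
```

```bash
cat >> h.py <<'E'
f0=np.array([0,0,-2.38])
E
python3 - <<'E'
from h import *
np.set_printoptions(precision=2,suppress=True)
T=.26
for x in np.arange(88,97,1.):
    hit=lin(x,51,T,10,5,y=1,yaw=-.002); f,w,t=F(5); print(x,hit,where(T)[0],f-f0,w,t)
    if hit or f[0]<-9.2: break
b,a=imaging.capture("top"),imaging.capture("scene")
o=np.zeros((470,800,3),np.uint8); o[:,400:]=cv2.resize(b[150:309,300:435],(400,470)); o[:,:400]=cv2.resize(a[200:341,205:325],(400,470),interpolation=2); cv2.imwrite("pics/c3.png",o)
E
```

```text
88.0 False [86.08  0.9  51.68] [-7.75 -0.82 -2.2 ] [-0.16  1.54  0.03] 12.0667
89.0 False [86.8   0.9  51.73] [-7.98 -0.18 -1.93] [-0.17  1.66  0.04] 12.4
90.0 False [87.51  0.9  51.84] [-8.18 -0.88 -2.31] [-0.15  1.75  0.03] 12.7333
91.0 False [88.21  0.94 51.94] [-9.07 -1.03 -2.41] [-0.18  1.88  0.01] 13.0667
92.0 False [88.92  0.94 52.03] [-9.36 -1.28 -2.69] [-0.21  1.99  0.04] 13.4
```

View pics/c3.png

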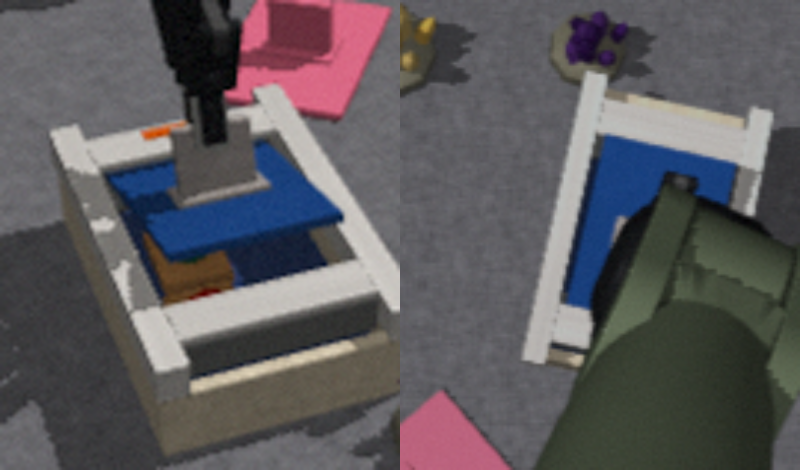

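```bash
cat >> h.py <<'E'
def lower(ths,lead,za,goal=9.7,fzmax=3.5,ztop=0):
    for T in ths:
        hit=lin(lead-6*np.sin(T),za,T,12,5,y=1,yaw=-.002); f,w,t=F(6); f=f-f0
        p,th,_=where(T); print("th %.3f"%T,hit,"lead %.2f"%lead,p,"act %.3f"%th,f,w,"%.2f"%t)
        if hit or f[2]>fzmax: print("STOP"); break
        lead+=float(np.clip((goal+f[0])/.8,-1,1))
    return lead
E
python3 - <<'E'
from h import *
np.set_printoptions(precision=2,suppress=True)
print(lower([.23,.20,.175,.155],93.8,51))
E
```

```text
th 0.230 False lead 93.80 [89.13  0.92 51.99] act 0.236 [-9.14 -0.89 -1.98] [-0.21  2.08  0.01] 13.94
th 0.200 False lead 94.51 [89.73  0.94 52.  ] act 0.206 [-9.42 -0.82 -2.21] [-0.21  2.22  0.02] 14.38
th 0.175 False lead 94.85 [90.06  0.93 51.98] act 0.182 [-9.93 -1.28 -1.93] [-0.22  2.28  0.04] 14.79
th 0.155 False lead 94.57 [89.9   0.94 51.95] act 0.162 [-9.31 -1.14 -2.27] [-0.19  2.29  0.01] 15.18
95.05318810353009
```

Run:
```python
from h import *
np.set_printoptions(precision=2,suppress=True)
print(lower([.14,.125,.11,.095,.08,.065],95.05,50,goal=9.8,fzmax=1))
```

```text
th 0.140 False lead 95.05 [89.88  0.94 51.31] act 0.148 [-9.63 -1.01 -0.11] [-0.28  2.26 -0.  ] 15.62
th 0.125 False lead 95.26 [90.05  0.95 51.31] act 0.133 [-9.81 -1.6   0.59] [-0.27  2.31  0.  ] 15.97
th 0.110 False lead 95.25 [90.11  0.95 51.26] act 0.118 [-10.03  -1.4    0.13] [-0.3   2.31  0.01] 16.32
th 0.095 False lead 94.96 [89.98  0.9  51.19] act 0.103 [-9.86 -1.31  0.64] [-0.28  2.31 -0.  ] 16.68
th 0.080 False lead 94.88 [90.04  0.91 51.12] act 0.088 [-10.24  -1.3    0.33] [-0.28  2.32 -0.  ] 17.02
th 0.065 False lead 94.33 [89.71  0.9  51.05] act 0.073 [-9.87 -1.32  0.83] [-0.27  2.25  0.  ] 17.39
94.2421488435944
```

Run:
```python
from h import *
np.set_printoptions(precision=2,suppress=True)
print(lower([.05,.035,.02,.005],94.2,50,goal=9.8,fzmax=2.5))
b,a=imaging.capture("top"),imaging.capture("scene")
cv2.imwrite("pics/s4.png",a)
o=np.zeros((470,800,3),np.uint8); o[:,400:]=cv2.resize(b[150:309,300:435],(400,470)); o[:,:400]=cv2.resize(a[200:341,205:325],(400,470),interpolation=2); cv2.imwrite("pics/c4.png",o)
```

```text
th 0.050 False lead 94.20 [89.7   0.91 51.01] act 0.058 [-9.74 -1.46  0.44] [-0.27  2.26  0.01] 17.74
th 0.035 False lead 94.28 [89.8   0.9  50.98] act 0.043 [-9.58 -1.16  0.21] [-0.3   2.3   0.02] 18.09
th 0.020 False lead 94.55 [90.1   0.9  50.95] act 0.028 [-9.75 -1.41  0.76] [-0.3   2.35 -0.01] 18.44
th 0.005 False lead 94.62 [90.18  0.86 50.94] act 0.013 [-9.94 -1.48  0.71] [-0.31  2.36 -0.01] 18.79
94.43687878452435
```

View pics/c4.png

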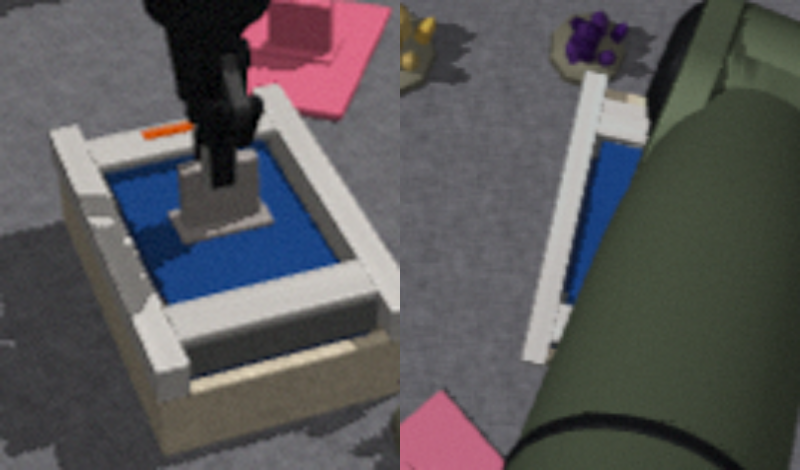

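Run:
```python
from h import *
np.set_printoptions(precision=2,suppress=True)
T=0.0
for z in np.arange(49,43,-.75):
    hit=lin(94.4,z,T,12,5,y=1,yaw=-.002); f,w,t=F(6); f=f-f0
    p,th,_=where(T); print("z %.2f"%z,hit,p,"act %.3f"%th,f,w,"%.2f"%t)
    if hit or f[2]>3.5: break
```

```text
z 49.00 False [89.81  0.81 50.24] act 0.008 [-9.64 -1.62  3.18] [-0.37  2.15  0.  ] 19.26
z 48.25 False [89.7   0.98 49.62] act 0.009 [-9.49 -1.28  3.42] [-0.3   2.13  0.02] 19.61
z 47.50 False [89.75  1.07 48.84] act 0.009 [-9.54 -1.38  3.4 ] [-0.26  2.15  0.03] 19.96
z 46.75 False [89.69  1.15 48.11] act 0.009 [-9.3  -0.92  3.41] [-0.2   2.14  0.02] 20.31
z 46.00 False [89.71  1.19 47.38] act 0.009 [-9.18 -0.64  3.21] [-0.18  2.12  0.02] 20.66
z 45.25 False [89.62  1.28 46.68] act 0.009 [-9.74 -0.38  3.57] [-0.15  2.1   0.01] 21.01
```

Run:
```python
from h import *
np.set_printoptions(precision=2,suppress=True)
T=0.0
for z in np.arange(44.5,40,-.75):
    hit=lin(94.4,z,T,12,4,y=1,yaw=-.002); f,w,t=F(6); f=f-f0
    p,th,_=where(T); print("z %.2f"%z,hit,p,"act %.3f"%th,f,w,"%.2f"%t)
    if hit or f[2]>5: break
```

```text
z 44.50 False [89.38  1.29 46.14] act 0.009 [-9.72 -0.55  5.09] [-0.16  1.99  0.02] 21.36
```

Run:
```python
from h import *
np.set_printoptions(precision=2,suppress=True)
T=0.0
for x in np.arange(93,78,-1.5):
    hit=lin(x,45,T,12,4,y=1,yaw=-.002); f,w,t=F(6); f=f-f0
    p,th,_=where(T); print("x %.2f"%x,hit,p,"act %.3f"%th,f,w,"%.2f"%t)
    if hit or f[0]>-1.5: break
```

```text
x 93.00 False [88.47  1.26 46.43] act 0.008 [-9.27 -0.73  4.11] [-0.13  1.94  0.02] 21.73
x 91.50 False [87.48  1.27 46.31] act 0.007 [-8.64 -0.42  3.93] [-0.11  1.79  0.03] 22.11
x 90.00 False [86.52  1.27 46.22] act 0.006 [-7.81 -0.13  4.29] [-0.09  1.6   0.04] 22.48
x 88.50 False [85.54  1.24 46.15] act 0.006 [-7.09 -0.27  4.53] [-0.06  1.37  0.03] 22.86
x 87.00 False [84.61  1.25 46.06] act 0.005 [-6.4   0.13  4.66] [-0.04  1.14  0.02] 23.23
x 85.50 True [82.04  1.26 46.04] act 0.006 [-4.27 -0.04  3.44] [-0.06  0.72  0.03] 23.54
```

Run:
```python
from h import *
np.set_printoptions(precision=2,suppress=True)
T=0.0
for x in np.arange(84.5,78,-.75):
    hit=lin(x,45,T,12,5,y=1,yaw=-.002); f,w,t=F(6); f=f-f0
    p,th,_=where(T); print("x %.2f"%x,hit,p,"act %.3f"%th,f,w,"%.2f"%t)
    if hit or f[0]>-1: break
b,a=imaging.capture("top"),imaging.capture("scene")
o=np.zeros((470,800,3),np.uint8); o[:,400:]=cv2.resize(b[150:309,300:435],(400,470)); o[:,:400]=cv2.resize(a[200:341,205:325],(400,470),interpolation=2); cv2.imwrite("pics/c5.png",o)
```

```text
x 84.50 True [81.36  1.24 45.95] act 0.006 [-0.41  0.25  5.47] [-0.03 -0.02  0.03] 23.85
```

View pics/c5.png

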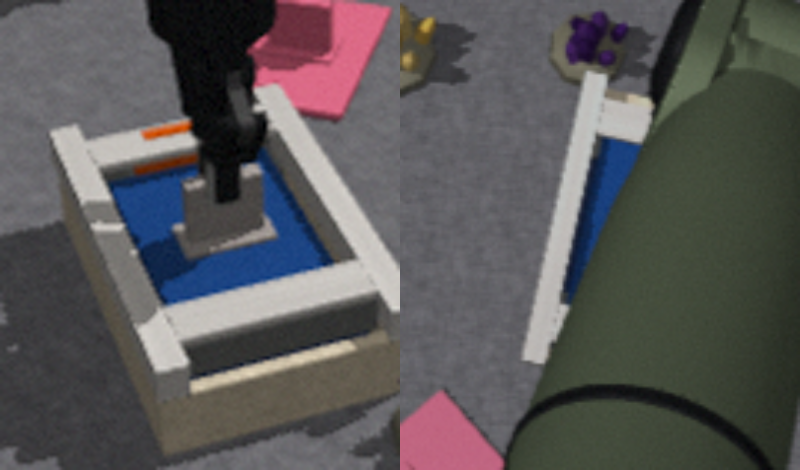

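Run:
```python
from h import *
np.set_printoptions(precision=2,suppress=True)
def go(zc,T,thr=6):
    hit=lin(84.5,zc-81*np.sin(T),T,12,thr,y=1,yaw=-.002); f,w,t=F(6); f=f-f0
    p,th,_=where(T); print("zc %.2f T %.3f"%(zc,T),hit,p,"act %.3f"%th,f,w,"%.2f"%t); return f
for z in(44.5,43.5,42.5,41.5):
    if go(z,0)[2]>8.5: break
for T in(-.01,-.02,-.03):
    f=go(z,T)
    if f[2]>13: break
go(z,.0); go(z,.012); go(z,0.)
```

```text
zc 44.50 T 0.000 True [81.36  1.23 45.9 ] act 0.006 [-0.11 -0.24  6.19] [-0.   -0.19  0.01] 24.34
zc 43.50 T 0.000 True [81.35  1.26 45.93] act 0.006 [-0.03 -0.18  6.14] [-0.01 -0.16  0.01] 24.68
zc 42.50 T 0.000 True [81.36  1.24 45.93] act 0.006 [ 0.01 -0.25  6.02] [-0.04 -0.15  0.01] 24.99
zc 41.50 T 0.000 True [81.34  1.27 45.93] act 0.006 [-0.11  0.17  6.7 ] [-0.01 -0.14  0.01] 25.32
zc 41.50 T -0.010 True [81.39  1.27 46.02] act 0.005 [-0.27 -0.26  6.11] [-0.02 -0.17  0.02] 25.64
zc 41.50 T -0.020 True [81.46  1.27 46.2 ] act 0.003 [0.2  0.09 6.67] [-0.02 -0.12  0.06] 25.97
zc 41.50 T -0.030 True [81.6   1.28 46.45] act -0.000 [0.47 0.36 6.56] [-0.01 -0.08  0.01] 26.29
zc 41.50 T 0.000 True [81.59  1.26 46.39] act 0.000 [0.54 0.07 5.96] [ 0.01 -0.04  0.  ] 26.62
zc 41.50 T 0.012 True [81.52  1.27 46.22] act 0.002 [0.01 0.14 5.96] [-0.03 -0.03  0.  ] 26.94
zc 41.50 T 0.000 True [81.52  1.28 46.2 ] act 0.003 [ 0.07 -0.4   6.07] [-0.01 -0.09  0.01] 27.27
```

Run:
```python
from h import *
np.set_printoptions(precision=2,suppress=True)
def go(zc,T):
    lin(84.0,zc-81*np.sin(T),T,10,None,y=1,yaw=-.002); f,w,t=F(6); f=f-f0
    p,th,_=where(T); print("zc %.2f T %.3f"%(zc,T),p,"act %.3f"%th,f,w,"%.2f"%t); return f
z=45.2
while go(z,0)[2]<9 and z>42: z-=.5
for T in(-.012,-.024,-.036,-.05):
    f=go(z,T)
    if f[2]>13: break
go(z,0.)
```

```text
zc 45.20 T 0.000 [81.43  1.22 46.03] act 0.005 [-3.18  0.35  8.48] [0.04 0.57 0.01] 27.80
zc 44.70 T 0.000 [81.43  1.2  45.99] act 0.005 [-2.01  0.05 11.97] [-0.03  0.26  0.06] 28.15
zc 44.70 T -0.012 [81.92  1.23 47.04] act -0.008 [ 0.09  0.03 13.72] [0.02 0.18 0.02] 28.50
zc 44.70 T 0.000 [81.44  1.23 45.97] act 0.005 [-1.92  0.16 12.14] [0.02 0.32 0.05] 28.85
```

Run:
```python
from h import *
np.set_printoptions(precision=2,suppress=True)
lin(83.,45.2,0,10,None,y=1,yaw=-.002); print(F()[0]-f0,where(0))
bot.grip(0.6); s=bot.get_state(); print(s["t"],s["opening"],s["tcp_pos"],s["contact_force"])
p=s["tcp_pos"]; bot.movel(p+[0,0,100],max_speed=80); s=bot.get_state(); print(s["t"],s["contact_force"])
bot.move_ptp([400,200,300],[np.pi,0,1.767]); bot.dwell(.3)
a,b=imaging.capture("scene"),imaging.capture("top"); cv2.imwrite("pics/s6.png",a); cv2.imwrite("pics/t6.png",b); print(bot.get_state()["t"])
o=np.zeros((470,800,3),np.uint8); o[:,400:]=cv2.resize(b[150:309,300:435],(400,470),interpolation=2); o[:,:400]=cv2.resize(a[200:341,205:325],(400,470),interpolation=2); cv2.imwrite("pics/c6.png",o)
```

```text
[-0.39  0.26 11.34] (array([81.51,  1.22, 46.15]), np.float64(0.002934888604700651), np.float64(-0.002027387363160848))
29.7167 0.5997010110016827 [ 559.27 -158.69   58.81] [ 0.38 -0.09  0.51]
31.1083 [ 0.12  0.01 -0.81]
33.05
```

View pics/c6.png

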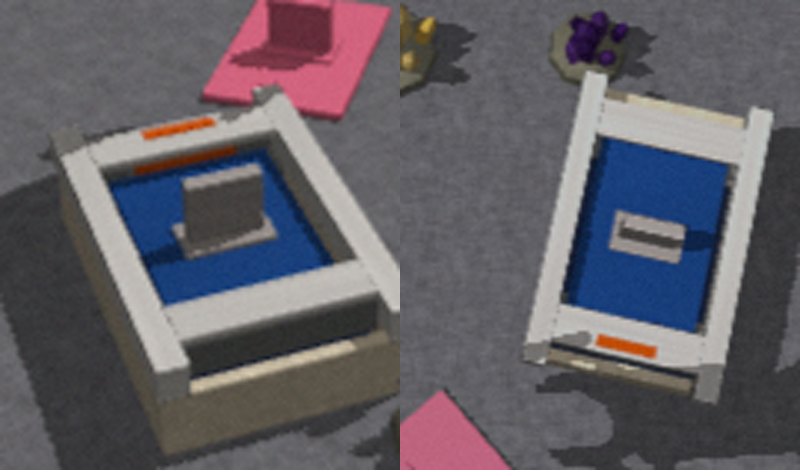

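Run:
```python
from h import *
np.set_printoptions(precision=2,suppress=True)
bot.grip(0.0,20)
for x in(45,-45):
    o=pose(81,46,0)[1]; p=C+Rp@np.array([x,0,0])
    bot.move_ptp(p+[0,0,150],o); bot.movel(p+[0,0,62],max_speed=100); bot.dwell(.2)
    print(bot.movel(p+[0,0,46],max_speed=8,threshold=4)); s=bot.get_state(); print(x,s["t"],s["tcp_pos"],s["contact_force"])
    bot.movel(p+[0,0,150],max_speed=120)
bot.move_ptp([400,200,300],[np.pi,0,1.767]); bot.dwell(.3)
b=imaging.capture("top"); d=cv2.absdiff(b,cv2.imread("pics/t6.png"))[165:295,330:440]; print("changed px in plinth region",int((d.max(2)>40).sum()),bot.get_state()["t"])
cv2.imwrite("pics/t7.png",b)
```

```text
False
45 38.45 [ 518.   -148.14   46.05] [-0.35  0.11  0.16]
False
-45 43.3 [ 605.64 -168.48   46.03] [-0.24  1.16  0.27]
changed px in plinth region 242 46.3083
```

Run:
```python
from h import *
b=cv2.imread("pics/t7.png");a=imaging.capture("scene");t6=cv2.imread("pics/t6.png")
print(bot.get_state()["opening"])
o=np.zeros((600,800,3),np.uint8)
o[:300,:400]=cv2.resize(a[200:341,205:340],(400,300)); o[300:,:400]=cv2.resize(cv2.imread("pics/s6.png")[200:341,205:340],(400,300))
o[:300,400:]=cv2.resize(b[165:295,310:450],(400,300)); o[300:,400:]=cv2.resize(t6[165:295,310:450],(400,300))
cv2.imwrite("pics/c7.png",o)
```

```text
6.84021751719176e-05
```

View pics/c7.png

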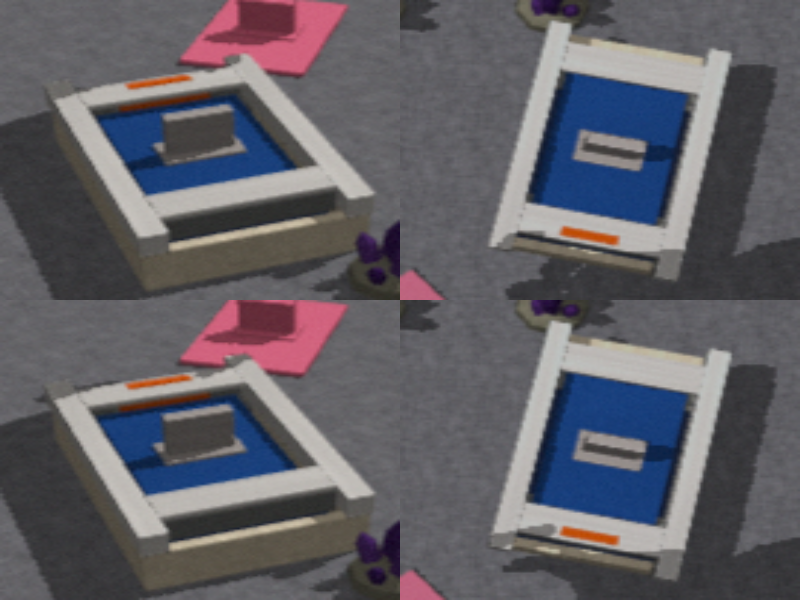

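Run:
```python
from h import *
np.set_printoptions(precision=2,suppress=True)
o=pose(81,46,0)[1]
for x in(45,-45):
    p=C+Rp@np.array([x,0,0])
    bot.move_ptp(p+[0,0,120],o); bot.movel(p+[0,0,48],max_speed=120)
    hit=bot.movel(p+[0,0,36],max_speed=10,threshold=4); s=bot.get_state(); print(x,hit,s["t"],s["tcp_pos"],s["contact_force"])
    bot.movel(p+[0,0,120],max_speed=200)
bot.move_ptp([450,200,200],[np.pi,0,1.767]); print(bot.get_state()["t"])
```

```text
45 False 49.975 [ 518.02 -148.16   36.05] [-0.4   0.63 -1.51]
-45 False 53.0917 [ 605.69 -168.49   36.09] [-0.35 -0.44  0.07]
55.1667
```

Run:
```python
from h import *
np.set_printoptions(precision=1,suppress=True)
a,b=imaging.capture("scene"),imaging.capture("top"); s=6; out=[]
for n,im,(x0,y0,w,h) in(("scene",a,(235,225,66,75)),("top",b,(352,190,66,75))):
    c=cv2.resize(im[y0:y0+h,x0:x0+w],None,fx=s,fy=s,interpolation=2)
    for zu,col in((46,(0,255,255)),(36,(0,0,255))):
        for z in(6,52):
            L=[(6,25),(6,-25),(-6,-25),(-6,25)] if z==52 else [(81,55),(81,-55),(-81,-55),(-81,55)]
            q=[((proj(n,C+Rp@np.array([x+.4,y+1,zu+z]))-[x0,y0]+.5)*s).astype(int) for x,y in L]
            cv2.polylines(c,[np.array(q)],True,col,1)
    out.append(c)
cv2.imwrite("pics/c8.png",np.hstack(out)); print(np.hstack(out).shape,bot.get_state()["opening"])
```

```text
(450, 792, 3) -0.0024327346037522637
```

View pics/c8.png

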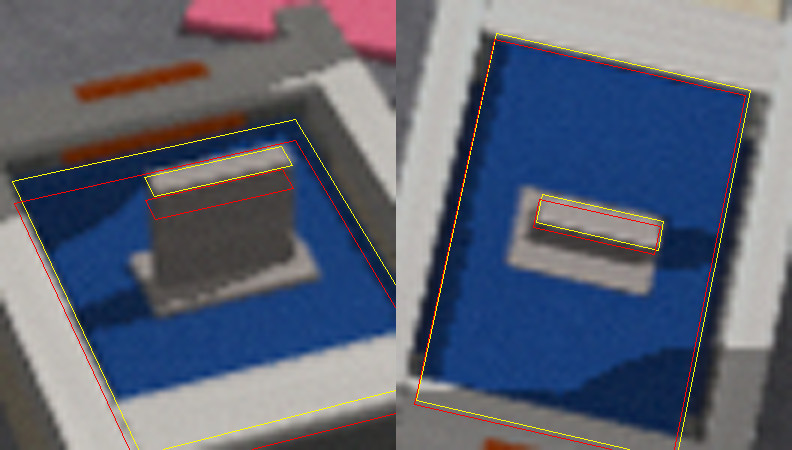

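Run:
```python
from bench import bot
s=bot.get_state(); print(s["t"],s["tcp_pos"],s["contact_force"]); bot.sign_off()
```

```text
55.2667 [450.63143949 199.18301888 199.63755957] [ 1.05228997 -0.34137301 -0.09488757]
the job is handed in; nothing more can be done
```

The blue panel is in the plinth and I handed the job in at about 55 s of the 72 s allowed. No verdict was reported.

**What I did**
- I tucked the panel's end, tilted 0.26 rad, under the orange-marked rim.
- I found the clip by feel. Contact put the insert about 0.4 mm from my image estimate of the plinth's centre.
- I pressed the clip to about 9.5–10 N while letting the other end down. I never read more than about 10 N along the plinth's length.
- I lowered the panel until I felt a ledge, let it slide back to the plain-rim stop, pressed it down with a reading of up to about 14 N, and let go.

**Checks that agreed**
- I felt the ledge with the panel's underside at 46.1 mm, and the stop at 81.4 mm for the end, 3 mm past where I first felt the clip.
- Before release the arm's reading had the panel level within 0.003 rad.
- In the final pictures from both cameras, the grip's top and the panel's outline match a flat panel at 46 mm to about 1 mm.
- I saw no change at the plinth after release apart from shadows. I did not compare the stones, the bowl and the boxes with their starting places one by one.

**Check that disagreed**
- I probed the panel with shut fingertips at two places 45 mm either side of centre. I felt nothing, even with the tool point at 36 mm, although the panel's top should be at 52 mm.
- I could not explain this. I trusted the two camera views and the press-down readings instead, so it does not confirm that the panel is flat.

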